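# Sweep the good tablets into the counting tray's trough and shut the cover

## Task

Disinfectant tablets for the discard jars lie on the blue counting tray: sweep the four white ones across the deck with the fingertips into the open trough along the tray's left side, leaving the brown spoiled one on the deck. Then swing the trough's clear cover over and press it fully shut, so that the reject can be tipped off later without losing the good ones. Only push and sweep, never pick a tablet up, and leave the tub, beaker, timer and pen beside the tray where they are.

Things in the scene. Friction and masses are not known exactly. Their poses are not given: they have to be found in the camera images.
- counting_tray: dark blue plastic tablet counting tray, held fast on the worktop, 208 mm (x) by 213 mm (y). Origin: centre of its footprint at worktop height; own x points away from the robot at yaw 0, y to the tray's left, z up. Deck on the right, trough along the left (+y) side.
- deck_mid (a point): centre of the deck's flat top, 40 mm above the worktop, at tray (0, -28.5); axes as the tray's. The deck spans tray x -100..+100, y -104..+47 mm. Rims 4 mm thick stand 8 mm above it at the near (-x), far (+x) and right (-y) sides; at the left, y = +47, there is none: the deck ends in a straight edge and drops into the trough.
- trough_mid (a point): centre of the open trough's floor, at tray (0, +73.5), 4 mm above the worktop (36 mm below the deck); axes as the tray's. Inside, the trough spans tray x -100..+100, y +47..+100 mm; its outer wall is 5 mm thick and as high as the deck.
- trough_cover (a joint): clear, pale-blue hinged cover of the trough, rad: 0 = shut flat, free edge resting on the deck's edge; grows as it opens, to 2.1. Starts open at 1.75 to 2.05, leaning outward (tray +y). Stiff hinge: stays where left, about 0.6 N at the free edge moves it. Hinge axis along tray x at y = +104.5, z = +43 mm; plate 196 mm long, 65 mm from hinge to free edge, 3 mm thick.
- cover_edge (a point): middle of the cover's free edge (65 mm from the hinge axis); at angle a: tray y = 104.5 - 65 cos a, z = 43 + 65 sin a mm. Shut, the plate's top is 43.5 mm above the worktop; a 4 mm wide bead along the free edge (at tray y about +41.5) reaches 46.5 mm
- tablet_1_center (a point): white flat round tablet 25 mm across and 9 mm thick, small bevel; the point is its centre (axes turn with it, z along the tablet's axis), so it reads 44.5 mm above the worktop while the tablet lies on the deck
- tablet_2_center (a point): white flat round tablet 25 mm across and 9 mm thick, small bevel; the point is its centre (axes turn with it, z along the tablet's axis), so it reads 44.5 mm above the worktop while the tablet lies on the deck
- tablet_3_center (a point): white flat round tablet 25 mm across and 9 mm thick, small bevel; the point is its centre (axes turn with it, z along the tablet's axis), so it reads 44.5 mm above the worktop while the tablet lies on the deck
- tablet_4_center (a point): white flat round tablet 25 mm across and 9 mm thick, small bevel; the point is its centre (axes turn with it, z along the tablet's axis), so it reads 44.5 mm above the worktop while the tablet lies on the deck; tablet_4 starts next to tablet_1, in front of it towards the trough
- brown_tablet_center (a point): brown, spoiled flat round tablet 25 mm across and 9 mm thick, small bevel; the point is its centre (axes turn with it, z along the tablet's axis), so it reads 44.5 mm above the worktop while the tablet lies on the deck. It must stay on the deck
- tablet_tub: white screw-lid tub with blue lid, 64 mm across, 78 mm high, standing near the tray's near side; origin: centre of its underside
- beaker: small glass beaker, 45 mm across, 58 mm high, beyond the tray's far side; origin: centre of its underside
- timer: white bench timer, 58 x 62 x 20 mm, beyond the tray's far side; origin: centre of its underside
- marker_red: red marker pen lying flat, 12 x 118 x 13 mm (long along its y), near the tray's near side; origin: centre of its underside
Not all that is in view belongs to the job. What is meant by the part that bears brown_tablet_center is not purple, and is the smaller of those in its own colour.

How it is judged:
On the way, in this order (a step that is already met when the one before it is completed fails the run):
1. all four white tablets lie in the trough while its cover is still open (y of tablet_1_center in the frame of counting_tray between 0.047 and 0.1 m and x of tablet_1_center in the frame of counting_tray between -0.1 and 0.1 m and z of each of tablet_1_center, tablet_2_center, tablet_3_center, tablet_4_center in the frame of counting_tray below 0.034 m and y of tablet_2_center in the frame of counting_tray between 0.047 and 0.1 m and x of tablet_2_center in the frame of counting_tray between -0.1 and 0.1 m and y of tablet_3_center in the frame of counting_tray between 0.047 and 0.1 m and x of tablet_3_center in the frame of counting_tray between -0.1 and 0.1 m and y of tablet_4_center in the frame of counting_tray between 0.047 and 0.1 m and x of tablet_4_center in the frame of counting_tray between -0.1 and 0.1 m and value of joint trough_cover above 0.8 rad), for 0.2 s.
2. the cover is fully shut over the trough (value of joint trough_cover below 0.06 rad), for 0.2 s.
At the end, for the whole second after the job is handed in: The four white tablets rest in the trough (centres between its walls and at least 6 mm below the deck's top), the brown one rests on the deck, and the cover is shut to within 0.06 rad (4 mm at its edge) (y of tablet_1_center in the frame of counting_tray between 0.047 and 0.1 m and x of tablet_1_center in the frame of counting_tray between -0.1 and 0.1 m and z of each of tablet_1_center, tablet_2_center, tablet_3_center, tablet_4_center in the frame of counting_tray below 0.034 m and y of tablet_2_center in the frame of counting_tray between 0.047 and 0.1 m and x of tablet_2_center in the frame of counting_tray between -0.1 and 0.1 m and y of tablet_3_center in the frame of counting_tray between 0.047 and 0.1 m and x of tablet_3_center in the frame of counting_tray between -0.1 and 0.1 m and y of tablet_4_center in the frame of counting_tray between 0.047 and 0.1 m and x of tablet_4_center in the frame of counting_tray between -0.1 and 0.1 m and y of brown_tablet_center in the frame of counting_tray between -0.104 and 0.047 m and x of brown_tablet_center in the frame of counting_tray between -0.1 and 0.1 m and z of brown_tablet_center in the frame of counting_tray above 0.038 m and linear speed of each of tablet_1, tablet_2, tablet_3, tablet_4, brown_tablet below 0.02 m/s and value of joint trough_cover below 0.06 rad); the robot touches nothing.
It fails at once if a tablet is lifted (centre more than 35 mm above the deck) (height (world z) of any of tablet_1_center, tablet_2_center, tablet_3_center, tablet_4_center, brown_tablet_center above 0.075 m).
It fails at once if the tub, beaker, timer or pen is shifted by more than 20 mm or tipped over (distance of any of tablet_tub, beaker, timer, marker_red from where it was at the start of the episode above 0.02 m or angle between any of tablet_tub, beaker, timer's own z axis and vertical above 0.5 rad).
It also fails if it takes over 53 s, if anything falls off the work surface, if the arm or the gripper's body presses on something with over 40 N, if the wrist force passes 120 N, or if a joint passes its speed limit or range.

## Robot

A 6-joint arm with a two-finger parallel gripper is mounted at the origin on a cart in front of the work surface, level with it; the furniture and walls round the work are solid. World frame = base frame: x ahead of the robot, y to its left, z up, the work surface at z = 0. Lengths are in m, angles in rad, forces in N, time in s.
With the tool pointing down it reaches from about 0.325 to 0.775 m from the base axis. Payload 9.3 kg.
Tool frame: the origin (TCP) lies at the very end of the fingers, on their centre line; the grasp point (between the pads) lies 19 mm behind it; z points along the fingers, y is the direction in which the jaws open and shut (so a half turn about z gives the same grasp; the last joint's range is limited). The gripper opens to 85 mm and grips with 20 to 120 N. Pads are 22 mm wide; open, the fingers measure 114 mm over their backs; the gripper's body (76 mm by 85 mm) begins 54 mm behind the grasp point. The pads swing forward as they close: fully open they stand 13 mm farther back than shut.
Start: joints at [1.137, 0.259, 0.021, 1.334, 0, 1.418], TCP at [0.152, 0.528, 0.231] pointing down, gripper open.
Joint ranges: [-3.04, 3.04], [-0.91, 1.82], [-1.04, 1.36], [-1.92, 1.95], [-1.52, 1.45], [-3.14, 3.14]. Speed limits (rad/s): [2.22, 2.22, 2.79, 3.14, 3.14, 3.14].

## Interface

Orientations are given as a rotation vector (axis times angle).
In Python, from workcell import read_state, camera, calibration, arm gives the robot as it stands.
- The arm moves only by the tool step_arm, never from a script. Its argument "moves" is a list of rows, each an object of numbers: "ax", "ay", "az": the turn, a rotation vector about the tool's x, y, z in degrees; "dx", "dy", "dz": the shift along the tool's x, y, z in m; "claw": the opening, from 0 (shut) to 1 (fully open). In form: [{"ax": .., "ay": .., "az": .., "dx": .., "dy": .., "dz": .., "claw": ..}, ...]. A call has exactly 5 rows; each row shifts and turns the commanded pose from where the row before left it, along the tool's axes as they then stand; what a row does not reach is not made up. A row lasts 1/10 s, in which the tool goes at most 50 mm and 8.59 degrees, less where a joint would pass 70% of its speed; a pose out of reach is approached as far as the arm can. A call with a gripper value outside its range is refused whole. The fingers move at their own pace and stop on an object; "squeeze" is the grip in N (left out, the last holds). Time passes only in rows, so rows that do not move let the fingers close, or fill a call up. It gives the time, the measured TCP pose, the force and the opening at its end, in the units of the state.
- read_state(): the state, without advancing time (a new reading comes with each control period).
- camera(name): name is "scene" or "top"; returns the picture (400x640x3 uint8, red, green, blue); there is no depth.
- calibration(name): a dict with "fx", "fy", "cx", "cy" (pixels), "position" and "orientation" of the camera in the world. Camera axes: x right, y up, looking along -z (the intrinsics and any distortion apply to the point x, -y, -z); pixel columns grow to the right and rows downward; lengths in m; the calibration is good to about 2 mm. A picture is of the moment at which its call begins. calibration takes no time and is no camera call.
- arm.close_job(): hands the job in, once; it reports no verdict.
The state is a dict: "time_s": time; "qpos": joint angles; "qd": joint speeds; "tau": joint torques, N m; "eef_pos": TCP position; "tool_rot": TCP orientation; "wrist_force": force on the tool from outside, world axes, zero at the start; "wrist_torque": the same for the moment, N m; "finger_gap": finger opening in m.
Only numpy, scipy, OpenCV 4.12 (cv2) and the standard library are available. Lean on these libraries where they do the work, as an engineer would, in place of code of your own. Each camera call takes 0.05 s, during which the arm holds its last target. There are 200 camera calls.

## Working session

There is one attempt and no reset: what is moved stays moved. The work goes in short steps, Python scripts to look and compute and a tool call to move; the robot and the scene stay as the last step left them, time stands still between calls to the robot, and variables do not carry over. Pictures are saved under pics/ and viewed, about 8 in all and at most 12, crops included, and the job is handed in when it is done.

Besides the shell and the picture viewer there is one more tool, called after "Call:" by a JSON object that holds its "fn" and its "kwargs". step_arm: Moves the arm, as the interface text tells. Its arguments: {"type":"object","properties":{"moves":{"type":"array"},"squeeze":{"type":"number"}},"required":["moves"]}

```bash
mkdir -p pics; python3 - <<'E'
from workcell import read_state,camera,calibration
import cv2
for n in("scene","top"):
    im=camera(n); cv2.imwrite(f"pics/{n}0.png",cv2.cvtColor(im,cv2.COLOR_RGB2BGR)); print(n,calibration(n))
print(read_state())
E
```

```text
scene {'fx': 460.8744779745328, 'fy': 460.8744779745328, 'cx': 321.86646700898353, 'cy': 207.81486249167673, 'position': array([-0.0946505 ,  0.51375844,  0.56235958]), 'orientation': array([ 0.5732794 , -0.97879075, -1.84673353])}
top {'fx': 510.61631700913193, 'fy': 510.61631700913193, 'cx': 314.71895310100257, 'cy': 200.1972391088354, 'position': array([0.43771755, 0.18381435, 0.94905398]), 'orientation': array([ 0.0941208 , -0.0894801 , -1.59212057])}
{'time_s': 0.1, 'qpos': array([1.13739462e+00, 2.59126916e-01, 2.08805746e-02, 1.33370892e+00,
       1.39435171e-05, 1.41817655e+00]), 'qd': array([-1.33713586e-03,  1.32915556e-03,  3.33272476e-03,  3.71911676e-04,
        5.63636842e-04, -9.56895281e-05]), 'tau': array([ 5.03700998e-03, -5.56695986e+01,  3.45067048e+01,  1.17355070e-02,
       -1.51296954e-04,  2.24102763e-05]), 'eef_pos': array([0.15231976, 0.52824205, 0.2307484 ]), 'tool_rot': array([-4.39555059e-01, -3.11033853e+00,  1.73633492e-03]), 'wrist_force': array([0.0204893 , 0.46988046, 0.35748577]), 'wrist_torque': array([ 0.02085492,  0.0165445 , -0.04023892]), 'finger_gap': 0.08536085019936358}
```

View pics/top0.png

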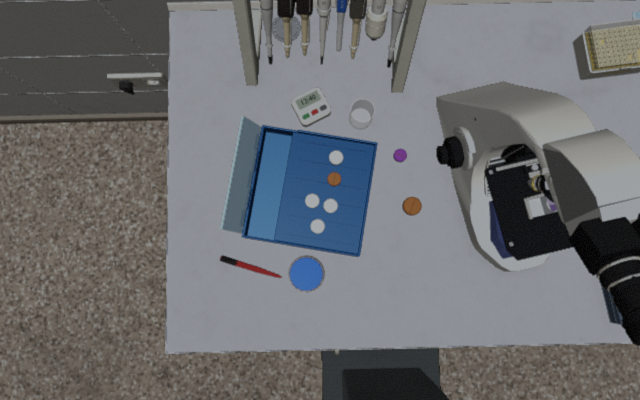

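View pics/scene0.png

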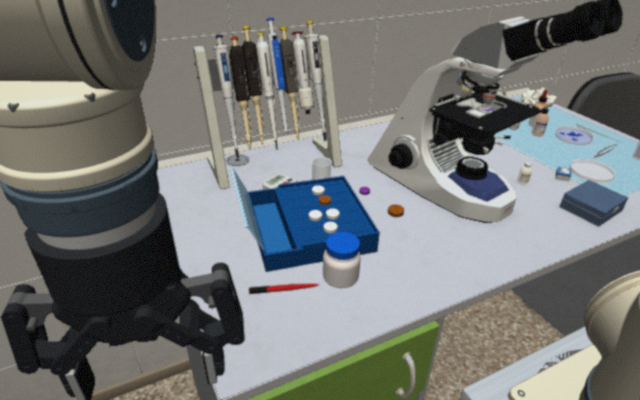

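The top view shows four white tablets at (336,157), (312,201), (330,206) and (318,226). The candidates for the brown one are the small brown disc on the deck at (334,179), the larger brown disc on the worktop at (412,206), and the purple disc at (400,155). I choose the one on the deck, as the smaller brown one. The cover is open at the left, around (240,175).

```bash
cat > h.py <<'E'
from workcell import read_state,camera,calibration
import cv2,numpy as np
from scipy.spatial.transform import Rotation as R
def ray(n,u,v,z):
    c=calibration(n);d=R.from_rotvec(c["orientation"]).apply([(u-c["cx"])/c["fx"],-(v-c["cy"])/c["fy"],-1]);p=np.array(c["position"])
    return p+d*(z-p[2])/d[2]
def proj(n,P):
    c=calibration(n);q=R.from_rotvec(c["orientation"]).inv().apply(np.array(P)-c["position"])
    return c["cx"]+c["fx"]*q[0]/-q[2], c["cy"]-c["fy"]*q[1]/-q[2]
def blobs(m,lo=40,hi=600):
    n,l,s,c=cv2.connectedComponentsWithStats(m.astype(np.uint8))
    return [(c[i],s[i,4],s[i]) for i in range(1,n) if lo<s[i,4]<hi]
def shot(n,name,crop=None,k=1):
    im=camera(n);b=cv2.cvtColor(im,cv2.COLOR_RGB2BGR)
    if crop: x,y,w,h=crop;b=b[y:y+h,x:x+w]
    cv2.imwrite("pics/"+name,cv2.resize(b,None,fx=k,fy=k,interpolation=cv2.INTER_CUBIC));return im
E
python3 - <<'E'
from h import *
im=shot("top","crop0.png",(215,80,210,220),2.7)
h=cv2.cvtColor(im,cv2.COLOR_RGB2HSV)
H,S,V=[h[...,i].astype(int) for i in range(3)]
box=np.zeros(H.shape,bool);box[110:265,235:385]=1
for c,a,s in blobs((S<70)&(V>130)&box,60,300): print("white",c.round(1),a,ray("top",*c,.049).round(4))
for c,a,s in blobs((H<15)&(S>120)&(V>60)): print("brown/red",c.round(1),a,ray("top",*c,.049).round(4),s[:4])
m=((H>100)&(H<118)&(S>140)&(V<200)&box).astype(np.uint8)
m=cv2.morphologyEx(m,cv2.MORPH_OPEN,np.ones((3,3)))
cs=max(cv2.findContours(m,0,2)[0],key=cv2.contourArea)
hull=cv2.convexHull(cs);r=cv2.minAreaRect(hull);print(r)
ap=cv2.approxPolyDP(hull,4,True)[:,0];print([(tuple(p),ray("top",*p,.048).round(4)[:2].tolist()) for p in ap])
E
```

```text
white [335.6 156.6] 155 [0.6208 0.146  0.049 ]
white [311.8 200.2] 170 [0.5432 0.1904 0.049 ]
white [330.1 205.3] 167 [0.5333 0.1581 0.049 ]
white [317.2 225.9] 173 [0.4974 0.182  0.049 ]
brown/red [333.8 178.6] 120 [0.5811 0.1504 0.049 ] [328 173  13  13]
brown/red [411.6 205.5] 237 [0.5296 0.0139 0.049 ] [403 197  18  18]
brown/red [254.8 268.4] 144 [0.4255 0.2928 0.049 ] [236 261  43  16]
((309.29718017578125, 189.74603271484375), (118.85403442382812, 114.58465576171875), 9.246112823486328)
[((np.int32(263), np.int32(126)), [0.6805, 0.2756]), ((np.int32(376), np.int32(143)), [0.6442, 0.0726]), ((np.int32(358), np.int32(255)), [0.4447, 0.1116]), ((np.int32(243), np.int32(236)), [0.4826, 0.3131])]
```

View pics/crop0.png

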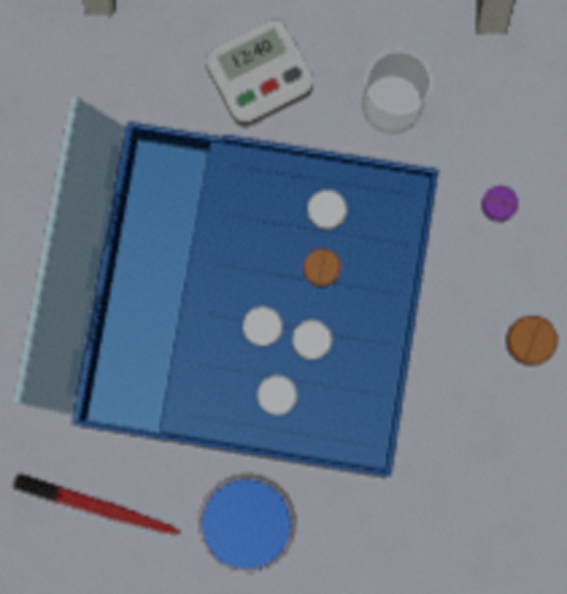

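The crop confirms the choice: the small brown disc on the deck is at full-frame (334,179), and the larger brown disc lies off the tray. Next I'll fit the tray pose and convert the tablets to tray coordinates.

```bash
cat >> h.py <<'E'
YAW=np.deg2rad(-10.6); C=np.array([.563,.1932])
def w2t(p): return R.from_euler("z",-YAW).apply([p[0]-C[0],p[1]-C[1],p[2]])
def t2w(p): return R.from_euler("z",YAW).apply(p)+[C[0],C[1],0]
def go(y,x,z):
    s=read_state();r=R.from_rotvec(s["tool_rot"]);d=t2w([x,y,z])-s["eef_pos"]
    M=np.array([[-np.sin(YAW),np.cos(YAW),0],[np.cos(YAW),np.sin(YAW),0],[0,0,-1]]).T
    print("now tray",(w2t(s["eef_pos"])*1e3).round(1),"shift tool now",(r.inv().apply(d)*1e3).round(1),"aligned",(M.T@d*1e3).round(1),"turn deg",np.rad2deg((r.inv()*R.from_matrix(M)).as_rotvec()).round(1))
E
python3 - <<'E'
from h import *
f=lambda n,u,v,z:(w2t(ray(n,u,v,z))*1e3).round(1)
for p in [(263,126),(376,143),(358,255),(243,236)]: print("rim",f("top",*p,.048))
for p in [(292,135.6),(274.3,239.3)]: print("edge",f("top",*p,.04))
for n,p in dict(far=(335.6,156.6),t4=(311.8,200.2),t1=(330.1,205.3),near=(317.2,225.9),brown=(333.8,178.6)).items(): print(n,f("top",*p,.049))
for p in [(318,189),(315,215),(333,213),(331,228),(325,199)]: print("scene",f("scene",*p,.049))
# cover free edge ends, top view, for angle a
for a in (1.75,1.9,2.05):
  for x in(-.098,.098): print(a,np.round(proj("top",t2w([x,.1045-.065*np.cos(a),.043+.065*np.sin(a)])),1))
go(-.03,-.05,.15)
E
```

```text
rim [100.3 102.6  48. ]
rim [ 102.  -103.6   48. ]
rim [-101.3 -102.    48. ]
rim [-101.   103.1   48. ]
edge [93.1 48.6 40. ]
edge [-97.7  48.3  40. ]
far [ 65.6 -35.7  49. ]
t4 [-18.9  -6.4  49. ]
t1 [-22.7 -39.9  49. ]
near [-62.5 -23.2  49. ]
brown [ 25.6 -38.8  49. ]
scene [ 64.8 -34.5  49. ]
scene [-22.1  -3.8  49. ]
scene [-24.4 -38.9  49. ]
scene [-68.7 -21.2  49. ]
scene [ 25.6 -37.9  49. ]
1.75 [230.5 231.2]
1.75 [251.3 117. ]
1.9 [225.1 230.4]
1.9 [246.  116.5]
2.05 [220.2 229.7]
2.05 [241.2 116.3]
now tray [-465.3  253.8  230.8] shift tool now [-440.5 -242.7   81. ] aligned [-283.8  415.3   80.8] turn deg [-0.1  0.  84.5]
```

Call:
{"fn": "step_arm", "kwargs": {"moves": [{"az": 8.45,"claw": 0.15},{"az": 8.45,"claw": 0.15},{"az": 8.45,"claw": 0.15},{"az": 8.45,"claw": 0.15},{"az": 8.45,"claw": 0.15}], "squeeze": 20}}

```text
invalid input at $.moves[0]: expected keys ax, ay, az, dx, dy, dz, claw
```

Call:
{"fn": "step_arm", "kwargs": {"moves": [{"az": 8.45,"claw": 0.15},{"az": 8.45,"claw": 0.15},{"az": 8.45,"claw": 0.15},{"az": 8.45,"claw": 0.15},{"az": 8.45,"claw": 0.15}]}}

```text
invalid input at $.moves[0]: expected keys ax, ay, az, dx, dy, dz, claw
```

Call:
{"fn": "step_arm", "kwargs": {"moves": [{"dx": -0.022,"dy": 0.029,"claw": 0.15},{"dx": -0.022,"dy": 0.029,"claw": 0.15},{"dx": -0.022,"dy": 0.029,"claw": 0.15},{"dx": -0.022,"dy": 0.029,"claw": 0.15},{"dx": -0.022,"dy": 0.029,"claw": 0.15}]}}

```text
invalid input at $.moves[0]: expected keys ax, ay, az, dx, dy, dz, claw
```

Call:
{"fn": "step_arm", "kwargs": {"moves": [{"dx": -0.022,"dy": 0.029,"claw": 0.15},{"dx": -0.022,"dy": 0.029,"claw": 0.15},{"dx": -0.022,"dy": 0.029,"claw": 0.15},{"dx": -0.022,"dy": 0.029,"claw": 0.15},{"dx": -0.022,"dy": 0.029,"claw": 0.15}]}}

```text
invalid input at $.moves[0]: expected keys ax, ay, az, dx, dy, dz, claw
```

Call:
{"fn": "step_arm", "kwargs": {"moves": [{"dx": -0.022,"dy": 0.029,"claw": 0.15},{"dx": -0.022,"dy": 0.029,"claw": 0.15},{"dx": -0.022,"dy": 0.029,"claw": 0.15},{"dx": -0.022,"dy": 0.029,"claw": 0.15},{"claw": 0.15}]}}

```text
invalid input at $.moves[0]: expected keys ax, ay, az, dx, dy, dz, claw
```

```bash
python3 -c "
from h import *
go(-.075,-.024,.042);s=read_state();print(s['qpos'].round(2),s['finger_gap'],s['time_s'],s['wrist_force'])"
```

```text
now tray [-465.3  253.8  230.8] shift tool now [-470.7 -284.9  189. ] aligned [-328.8  441.3  188.8] turn deg [-0.1  0.  84.5]
[ 1.14  0.26  0.02  1.33 -0.    1.42] 0.08558842079872656 0.15 [ 0.71280032  0.92316329 -0.17154817]
```

All seven keys are needed in every row.

Call:
{"fn": "step_arm", "kwargs": {"moves": [{"ax": 0,"ay": 0,"az": 8.45,"dx": 0,"dy": 0,"dz": 0,"claw": 0.15},{"ax": 0,"ay": 0,"az": 8.45,"dx": 0,"dy": 0,"dz": 0,"claw": 0.15},{"ax": 0,"ay": 0,"az": 8.45,"dx": 0,"dy": 0,"dz": 0,"claw": 0.15},{"ax": 0,"ay": 0,"az": 8.45,"dx": 0,"dy": 0,"dz": 0,"claw": 0.15},{"ax": 0,"ay": 0,"az": 8.45,"dx": 0,"dy": 0,"dz": 0,"claw": 0.15}], "squeeze": 20}}

```text
time_s: 0.65
eef_pos: [0.1524, 0.5283, 0.231]
tool_rot: [1.54, 2.739, -0.001]
wrist_force: [-0.2, 0.5, 0.2]
finger_gap: 0.0134
```

Call:
{"fn": "step_arm", "kwargs": {"moves": [{"ax": 0,"ay": 0,"az": 8.45,"dx": 0,"dy": 0,"dz": 0,"claw": 0.15},{"ax": 0,"ay": 0,"az": 8.45,"dx": 0,"dy": 0,"dz": 0,"claw": 0.15},{"ax": 0,"ay": 0,"az": 8.45,"dx": 0,"dy": 0,"dz": 0,"claw": 0.15},{"ax": 0,"ay": 0,"az": 8.45,"dx": 0,"dy": 0,"dz": 0,"claw": 0.15},{"ax": 0,"ay": 0,"az": 8.45,"dx": 0,"dy": 0,"dz": 0,"claw": 0.15}]}}

```text
time_s: 1.15
eef_pos: [0.1524, 0.5284, 0.231]
tool_rot: [2.423, 1.999, -0.001]
wrist_force: [0.5, 0.7, 0.5]
finger_gap: 0.0127
```

Call:
{"fn": "step_arm", "kwargs": {"moves": [{"ax": 0,"ay": 0,"az": 0,"dx": -0.022,"dy": 0.029,"dz": 0,"claw": 0.15},{"ax": 0,"ay": 0,"az": 0,"dx": -0.022,"dy": 0.029,"dz": 0,"claw": 0.15},{"ax": 0,"ay": 0,"az": 0,"dx": -0.022,"dy": 0.029,"dz": 0,"claw": 0.15},{"ax": 0,"ay": 0,"az": 0,"dx": -0.022,"dy": 0.029,"dz": 0,"claw": 0.15},{"ax": 0,"ay": 0,"az": 0,"dx": -0.022,"dy": 0.029,"dz": 0,"claw": 0.15}]}}

```text
time_s: 1.65
eef_pos: [0.2753, 0.3925, 0.2311]
tool_rot: [2.417, 2.007, -0.0]
wrist_force: [0.8, -0.1, 0.4]
finger_gap: 0.0129
```

Call:
{"fn": "step_arm", "kwargs": {"moves": [{"ax": 0,"ay": 0,"az": 0,"dx": -0.022,"dy": 0.029,"dz": 0,"claw": 0.15},{"ax": 0,"ay": 0,"az": 0,"dx": -0.022,"dy": 0.029,"dz": 0,"claw": 0.15},{"ax": 0,"ay": 0,"az": 0,"dx": -0.022,"dy": 0.029,"dz": 0,"claw": 0.15},{"ax": 0,"ay": 0,"az": 0,"dx": -0.022,"dy": 0.029,"dz": 0,"claw": 0.15},{"ax": 0,"ay": 0,"az": 0,"dx": -0.022,"dy": 0.029,"dz": 0,"claw": 0.15}]}}

```text
time_s: 2.15
eef_pos: [0.3978, 0.2576, 0.2312]
tool_rot: [-2.417, -2.007, 0.0]
wrist_force: [1.1, 1.7, 0.5]
finger_gap: 0.0127
```

Call:
{"fn": "step_arm", "kwargs": {"moves": [{"ax": 0,"ay": 0,"az": 0,"dx": -0.022,"dy": 0.029,"dz": 0,"claw": 0.15},{"ax": 0,"ay": 0,"az": 0,"dx": -0.022,"dy": 0.029,"dz": 0,"claw": 0.15},{"ax": 0,"ay": 0,"az": 0,"dx": -0.022,"dy": 0.029,"dz": 0,"claw": 0.15},{"ax": 0,"ay": 0,"az": 0,"dx": -0.022,"dy": 0.029,"dz": 0,"claw": 0.15},{"ax": 0,"ay": 0,"az": 0,"dx": 0,"dy": 0,"dz": 0,"claw": 0.15}]}}

```text
time_s: 2.65
eef_pos: [0.4973, 0.1483, 0.2305]
tool_rot: [2.42, 2.002, -0.001]
wrist_force: [-0.7, 0.3, -0.4]
finger_gap: 0.0129
```

```bash
python3 -c "
from h import *
go(-.075,-.024,.042);s=read_state();print(s['qpos'].round(2),s['finger_gap'],s['time_s'],s['wrist_force'])"
```

```text
now tray [-56.4 -56.2 230.5] shift tool now [-18.5  32.5 188.5] aligned [-18.8  32.4 188.5] turn deg [-0.   0.1 -0.2]
[ 0.13  0.21 -0.05  1.31 -0.    1.89] 0.012936958863097972 2.65 [-0.66136678  0.28154395 -0.40664023]
```

Call:
{"fn": "step_arm", "kwargs": {"moves": [{"ax": 0,"ay": 0,"az": 0,"dx": -0.009,"dy": 0.016,"dz": 0.03,"claw": 0.15},{"ax": 0,"ay": 0,"az": 0,"dx": -0.01,"dy": 0.016,"dz": 0.03,"claw": 0.15},{"ax": 0,"ay": 0,"az": 0,"dx": 0,"dy": 0,"dz": 0.04,"claw": 0.15},{"ax": 0,"ay": 0,"az": 0,"dx": 0,"dy": 0,"dz": 0.04,"claw": 0.15},{"ax": 0,"ay": 0,"az": 0,"dx": 0,"dy": 0,"dz": 0.02,"claw": 0.15}]}}

```text
time_s: 3.15
eef_pos: [0.5207, 0.1267, 0.068]
tool_rot: [-2.415, -2.005, 0.006]
wrist_force: [0.8, -0.6, -0.2]
finger_gap: 0.0129
```

Call:
{"fn": "step_arm", "kwargs": {"moves": [{"ax": 0,"ay": 0,"az": 0,"dx": 0,"dy": 0,"dz": 0.015,"claw": 0.15},{"ax": 0,"ay": 0,"az": 0,"dx": 0,"dy": 0,"dz": 0.01,"claw": 0.15},{"ax": 0,"ay": 0,"az": 0,"dx": 0,"dy": 0,"dz": 0.002,"claw": 0.15},{"ax": 0,"ay": 0,"az": 0,"dx": 0,"dy": 0,"dz": 0,"claw": 0.15},{"ax": 0,"ay": 0,"az": 0,"dx": 0,"dy": 0,"dz": 0,"claw": 0.15}]}}

```text
time_s: 3.65
eef_pos: [0.5233, 0.1267, 0.0451]
tool_rot: [2.416, 2.007, 0.002]
wrist_force: [0.0, 0.4, 0.6]
finger_gap: 0.0129
```

```bash
python3 -c "
from h import *
go(-.075,-.024,.042);s=read_state();print(s['wrist_force']);shot('scene','s1.png',(200,130,240,160),3)"
```

```text
now tray [-26.8 -72.6  45.1] shift tool now [-2.4  2.8  3.1] aligned [-2.4  2.8  3.1] turn deg [ 0.1 -0.   0. ]
[0.00570327 0.36895053 0.61385551]
```

View pics/s1.png

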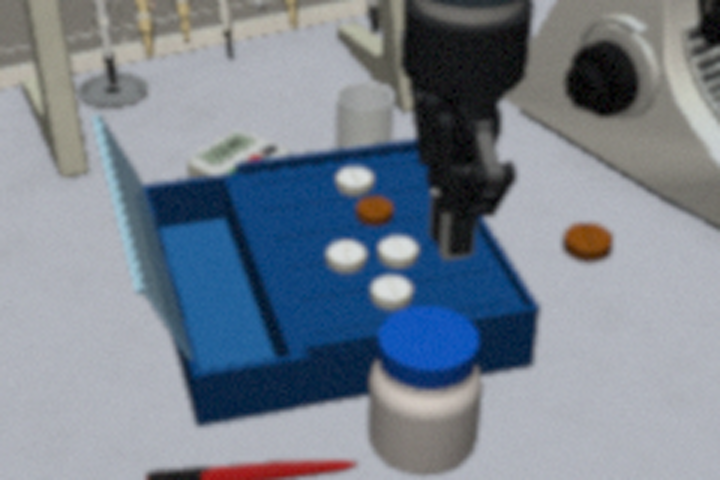

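The fingertips (crop (455,245)) stand on the deck just behind tablet 1 (398,250) and tablet 4 (346,255). I can sweep this pair now.

Call:
{"fn": "step_arm", "kwargs": {"moves": [{"ax": 0,"ay": 0,"az": 0,"dx": 0,"dy": 0.0025,"dz": 0.0025,"claw": 0.15},{"ax": 0,"ay": 0,"az": 0,"dx": 0.008,"dy": 0,"dz": 0,"claw": 0.15},{"ax": 0,"ay": 0,"az": 0,"dx": 0.01,"dy": 0,"dz": 0,"claw": 0.15},{"ax": 0,"ay": 0,"az": 0,"dx": 0.01,"dy": 0,"dz": 0,"claw": 0.15},{"ax": 0,"ay": 0,"az": 0,"dx": 0.01,"dy": 0,"dz": 0,"claw": 0.15}]}}

```text
time_s: 4.2
eef_pos: [0.5325, 0.1646, 0.0418]
tool_rot: [2.417, 2.007, 0.0]
wrist_force: [0.5, -0.5, -0.7]
finger_gap: 0.0128
```

Call:
{"fn": "step_arm", "kwargs": {"moves": [{"ax": 0,"ay": 0,"az": 0,"dx": 0.01,"dy": 0,"dz": 0,"claw": 0.15},{"ax": 0,"ay": 0,"az": 0,"dx": 0.01,"dy": 0,"dz": 0,"claw": 0.15},{"ax": 0,"ay": 0,"az": 0,"dx": 0.01,"dy": 0,"dz": 0,"claw": 0.15},{"ax": 0,"ay": 0,"az": 0,"dx": 0.01,"dy": 0,"dz": 0,"claw": 0.15},{"ax": 0,"ay": 0,"az": 0,"dx": 0.01,"dy": 0,"dz": 0,"claw": 0.15}]}}

```text
time_s: 4.7
eef_pos: [0.5416, 0.2134, 0.0417]
tool_rot: [-2.417, -2.007, 0.0]
wrist_force: [-0.6, 0.2, 1.1]
finger_gap: 0.0126
```

Call:
{"fn": "step_arm", "kwargs": {"moves": [{"ax": 0,"ay": 0,"az": 0,"dx": 0.01,"dy": 0,"dz": 0,"claw": 0.15},{"ax": 0,"ay": 0,"az": 0,"dx": 0.01,"dy": 0,"dz": 0,"claw": 0.15},{"ax": 0,"ay": 0,"az": 0,"dx": 0.004,"dy": 0,"dz": 0,"claw": 0.15},{"ax": 0,"ay": 0,"az": 0,"dx": 0,"dy": 0,"dz": 0,"claw": 0.15},{"ax": 0,"ay": 0,"az": 0,"dx": 0,"dy": 0,"dz": 0,"claw": 0.15}]}}

```text
time_s: 5.2
eef_pos: [0.5458, 0.2361, 0.0417]
tool_rot: [2.417, 2.007, -0.0]
wrist_force: [0.4, -0.1, -0.6]
finger_gap: 0.0129
```

```bash
python3 -c "
from h import *
go(-.072,-.064,.07);s=read_state();print(s['wrist_force']);shot('scene','s2.png',(200,130,240,160),3)"
```

```text
now tray [-24.8  39.   41.7] shift tool now [-111.   -39.3  -28.3] aligned [-111.   -39.2  -28.3] turn deg [-0.  0.  0.]
[ 0.3524493  -0.05024768 -0.60542627]
```

View pics/s2.png

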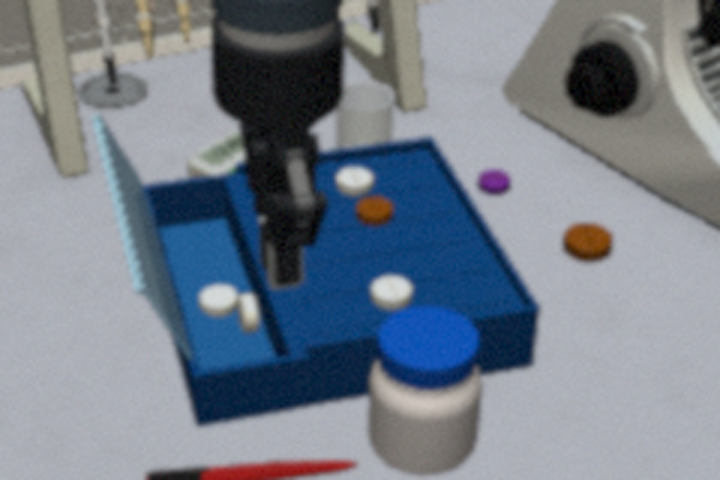

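Both are in the trough at crop (218,299) and (249,312), the second one on edge, and the brown one has not moved. The near tablet is next.

Call:
{"fn": "step_arm", "kwargs": {"moves": [{"ax": 0,"ay": 0,"az": 0,"dx": 0,"dy": 0,"dz": -0.035,"claw": 0.15},{"ax": 0,"ay": 0,"az": 0,"dx": -0.035,"dy": -0.013,"dz": 0,"claw": 0.15},{"ax": 0,"ay": 0,"az": 0,"dx": -0.04,"dy": -0.013,"dz": 0,"claw": 0.15},{"ax": 0,"ay": 0,"az": 0,"dx": -0.036,"dy": -0.013,"dz": 0,"claw": 0.15},{"ax": 0,"ay": 0,"az": 0,"dx": 0,"dy": 0,"dz": 0,"claw": 0.15}]}}

```text
time_s: 5.75
eef_pos: [0.4846, 0.1312, 0.077]
tool_rot: [-2.42, -2.003, 0.003]
wrist_force: [-0.7, 0.2, 0.3]
finger_gap: 0.0129
```

```bash
python3 -c "
from h import *
go(-.072,-.064,.0425)"
```

```text
now tray [-65.7 -75.4  77. ] shift tool now [ 3.4  1.7 34.4] aligned [ 3.4  1.7 34.5] turn deg [-0.1  0.1 -0.2]
```

Call:
{"fn": "step_arm", "kwargs": {"moves": [{"ax": 0,"ay": 0,"az": 0,"dx": 0,"dy": 0.002,"dz": 0.02,"claw": 0.15},{"ax": 0,"ay": 0,"az": 0,"dx": 0,"dy": 0,"dz": 0.01,"claw": 0.15},{"ax": 0,"ay": 0,"az": 0,"dx": 0,"dy": 0,"dz": 0.0045,"claw": 0.15},{"ax": 0,"ay": 0,"az": 0,"dx": 0.015,"dy": 0,"dz": 0,"claw": 0.15},{"ax": 0,"ay": 0,"az": 0,"dx": 0.01,"dy": 0,"dz": 0,"claw": 0.15}]}}

```text
time_s: 6.25
eef_pos: [0.4942, 0.1597, 0.0425]
tool_rot: [-2.417, -2.007, -0.001]
wrist_force: [0.3, 0.4, -0.0]
finger_gap: 0.0128
```

Call:
{"fn": "step_arm", "kwargs": {"moves": [{"ax": 0,"ay": 0,"az": 0,"dx": 0.01,"dy": 0,"dz": 0,"claw": 0.15},{"ax": 0,"ay": 0,"az": 0,"dx": 0.01,"dy": 0,"dz": 0,"claw": 0.15},{"ax": 0,"ay": 0,"az": 0,"dx": 0.01,"dy": 0,"dz": 0,"claw": 0.15},{"ax": 0,"ay": 0,"az": 0,"dx": 0.01,"dy": 0,"dz": 0,"claw": 0.15},{"ax": 0,"ay": 0,"az": 0,"dx": 0.01,"dy": 0,"dz": 0,"claw": 0.15}]}}

```text
time_s: 6.75
eef_pos: [0.5031, 0.2085, 0.0423]
tool_rot: [2.417, 2.007, 0.0]
wrist_force: [-0.4, 0.1, -0.9]
finger_gap: 0.0131
```

Call:
{"fn": "step_arm", "kwargs": {"moves": [{"ax": 0,"ay": 0,"az": 0,"dx": 0.01,"dy": 0,"dz": 0,"claw": 0.15},{"ax": 0,"ay": 0,"az": 0,"dx": 0.01,"dy": 0,"dz": 0,"claw": 0.15},{"ax": 0,"ay": 0,"az": 0,"dx": 0.01,"dy": 0,"dz": 0,"claw": 0.15},{"ax": 0,"ay": 0,"az": 0,"dx": 0.009,"dy": 0,"dz": 0,"claw": 0.15},{"ax": 0,"ay": 0,"az": 0,"dx": 0,"dy": 0,"dz": 0,"claw": 0.15}]}}

```text
time_s: 7.25
eef_pos: [0.5103, 0.247, 0.0422]
tool_rot: [-2.416, -2.008, -0.0]
wrist_force: [-0.5, 1.4, -0.4]
finger_gap: 0.013
```

Call:
{"fn": "step_arm", "kwargs": {"moves": [{"ax": 0,"ay": 0,"az": 0,"dx": 0,"dy": 0,"dz": -0.035,"claw": 0.15},{"ax": 0,"ay": 0,"az": 0,"dx": -0.035,"dy": 0.043,"dz": 0,"claw": 0.15},{"ax": 0,"ay": 0,"az": 0,"dx": -0.04,"dy": 0.043,"dz": 0,"claw": 0.15},{"ax": 0,"ay": 0,"az": 0,"dx": -0.036,"dy": 0.043,"dz": 0,"claw": 0.15},{"ax": 0,"ay": 0,"az": 0,"dx": 0,"dy": 0,"dz": 0,"claw": 0.15}]}}

```text
time_s: 7.75
eef_pos: [0.6074, 0.1241, 0.077]
tool_rot: [2.421, 1.999, 0.001]
wrist_force: [0.3, 0.7, -0.6]
finger_gap: 0.0129
```

```bash
python3 -c "
from h import *
go(-.07,.067,.0425);s=read_state();print(s['wrist_force']);shot('scene','s3.png',(200,130,240,160),3)"
```

```text
now tray [ 56.4 -59.7  77. ] shift tool now [-10.2  10.6  34.6] aligned [-10.3  10.6  34.5] turn deg [ 0.1  0.  -0.3]
[ 0.27920833  0.74909984 -0.56806182]
```

View pics/s3.png

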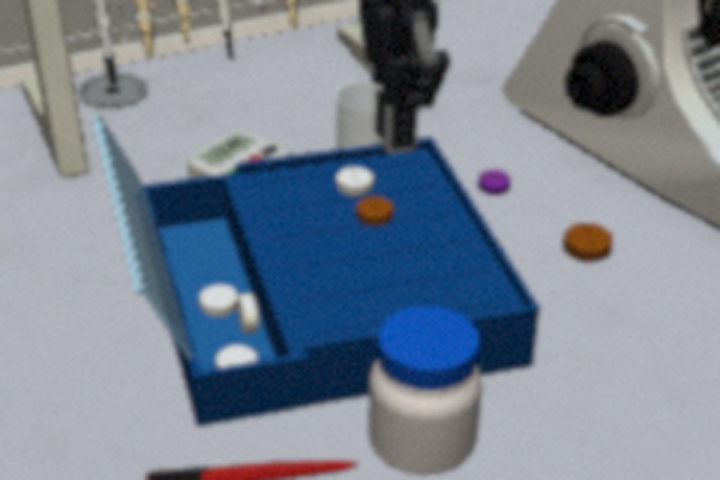

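Three tablets are in the trough and the brown one is still at (375,209). The far white at (354,180) is last.

Call:
{"fn": "step_arm", "kwargs": {"moves": [{"ax": 0,"ay": 0,"az": 0,"dx": -0.012,"dy": 0.0105,"dz": 0,"claw": 0.15},{"ax": 0,"ay": 0,"az": 0,"dx": 0,"dy": 0,"dz": 0,"claw": 0.15},{"ax": 0,"ay": 0,"az": 0,"dx": 0,"dy": 0,"dz": 0.02,"claw": 0.15},{"ax": 0,"ay": 0,"az": 0,"dx": 0,"dy": 0,"dz": 0.0145,"claw": 0.15},{"ax": 0,"ay": 0,"az": 0,"dx": 0,"dy": 0,"dz": 0,"claw": 0.15}]}}

```text
time_s: 8.3
eef_pos: [0.6109, 0.116, 0.0416]
tool_rot: [-2.415, -2.008, 0.002]
wrist_force: [0.1, 0.1, 0.2]
finger_gap: 0.013
```

Call:
{"fn": "step_arm", "kwargs": {"moves": [{"ax": 0,"ay": 0,"az": 0,"dx": 0.01,"dy": 0,"dz": 0,"claw": 0.15},{"ax": 0,"ay": 0,"az": 0,"dx": 0.01,"dy": 0,"dz": 0,"claw": 0.15},{"ax": 0,"ay": 0,"az": 0,"dx": 0.01,"dy": 0,"dz": 0,"claw": 0.15},{"ax": 0,"ay": 0,"az": 0,"dx": 0.01,"dy": 0,"dz": 0,"claw": 0.15},{"ax": 0,"ay": 0,"az": 0,"dx": 0.01,"dy": 0,"dz": 0,"claw": 0.15}]}}

```text
time_s: 8.8
eef_pos: [0.6214, 0.1656, 0.043]
tool_rot: [2.416, 2.008, 0.001]
wrist_force: [-0.1, -0.6, -0.4]
finger_gap: 0.0129
```

Call:
{"fn": "step_arm", "kwargs": {"moves": [{"ax": 0,"ay": 0,"az": 0,"dx": 0.01,"dy": 0,"dz": 0,"claw": 0.15},{"ax": 0,"ay": 0,"az": 0,"dx": 0.01,"dy": 0,"dz": 0,"claw": 0.15},{"ax": 0,"ay": 0,"az": 0,"dx": 0.01,"dy": 0,"dz": 0,"claw": 0.15},{"ax": 0,"ay": 0,"az": 0,"dx": 0.01,"dy": 0,"dz": 0,"claw": 0.15},{"ax": 0,"ay": 0,"az": 0,"dx": 0.01,"dy": 0,"dz": 0,"claw": 0.15}]}}

```text
time_s: 9.3
eef_pos: [0.6306, 0.2143, 0.0427]
tool_rot: [-2.417, -2.007, 0.0]
wrist_force: [0.6, -0.2, 0.9]
finger_gap: 0.013
```

Call:
{"fn": "step_arm", "kwargs": {"moves": [{"ax": 0,"ay": 0,"az": 0,"dx": 0.01,"dy": 0,"dz": 0,"claw": 0.15},{"ax": 0,"ay": 0,"az": 0,"dx": 0,"dy": 0,"dz": 0,"claw": 0.15},{"ax": 0,"ay": 0,"az": 0,"dx": 0,"dy": 0,"dz": -0.03,"claw": 0},{"ax": 0,"ay": 0,"az": 0,"dx": -0.01,"dy": 0,"dz": -0.04,"claw": 0},{"ax": 0,"ay": 0,"az": 0,"dx": -0.01,"dy": 0,"dz": -0.04,"claw": 0}]}}

```text
time_s: 9.8
eef_pos: [0.6281, 0.2034, 0.1536]
tool_rot: [-2.416, -2.007, 0.002]
wrist_force: [0.6, 0.2, 0.2]
finger_gap: -0.0001
```

```bash
python3 -c "
from h import *
go(.17,.0,.18);s=read_state();print(s['wrist_force']);shot('scene','s4.png',(200,130,240,160),3)"
```

```text
now tray [ 62.1  22.  153.6] shift tool now [148.  -62.  -26.5] aligned [148.  -62.1 -26.4] turn deg [-0.1  0.   0. ]
[0.61014139 0.15619987 0.18545129]
```

View pics/s4.png

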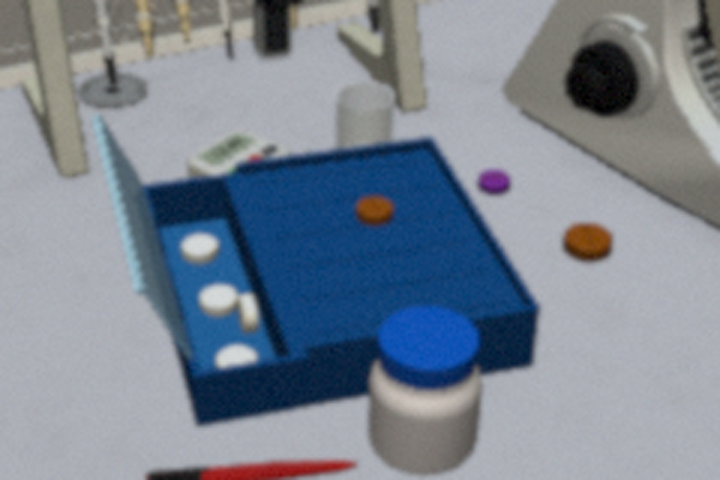

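All four whites are in the trough: crop (199,247), (218,299), (249,312) and (236,356). The brown one is alone on the deck at (375,209). I'll go over and behind the open cover.

Call:
{"fn": "step_arm", "kwargs": {"moves": [{"ax": 0,"ay": 0,"az": 0,"dx": 0,"dy": -0.01,"dz": -0.03,"claw": 0},{"ax": 0,"ay": 0,"az": 0,"dx": 0.04,"dy": -0.017,"dz": 0,"claw": 0},{"ax": 0,"ay": 0,"az": 0,"dx": 0.04,"dy": -0.017,"dz": 0,"claw": 0},{"ax": 0,"ay": 0,"az": 0,"dx": 0.04,"dy": -0.017,"dz": 0,"claw": 0},{"ax": 0,"ay": 0,"az": 0,"dx": 0.03,"dy": 0,"dz": 0,"claw": 0}]}}

```text
time_s: 10.35
eef_pos: [0.5946, 0.3647, 0.1833]
tool_rot: [-2.415, -2.009, -0.001]
wrist_force: [0.7, -0.5, -0.0]
finger_gap: -0.0001
```

Call:
{"fn": "step_arm", "kwargs": {"moves": [{"ax": 0,"ay": 0,"az": 0,"dx": 0,"dy": 0,"dz": 0,"claw": 0},{"ax": 0,"ay": 0,"az": 0,"dx": 0,"dy": 0,"dz": 0.03,"claw": 0},{"ax": 0,"ay": 0,"az": 0,"dx": 0,"dy": 0,"dz": 0.035,"claw": 0},{"ax": 0,"ay": 0,"az": 0,"dx": 0,"dy": 0,"dz": 0.03,"claw": 0},{"ax": 0,"ay": 0,"az": 0,"dx": 0,"dy": 0,"dz": 0,"claw": 0}]}}

```text
time_s: 10.85
eef_pos: [0.5942, 0.3606, 0.0833]
tool_rot: [-2.416, -2.005, 0.012]
wrist_force: [-0.2, -0.5, 0.5]
finger_gap: -0.0004
```

```bash
python3 -c "
from h import *
go(.117,.0,.085);s=read_state();print(s['wrist_force'])"
```

```text
now tray [ -0.2 170.3  83.3] shift tool now [-53.3   0.2  -1.4] aligned [-53.3   0.2  -1.7] turn deg [-0.3  0.3 -0. ]
[-0.16730505 -0.50053433  0.48167624]
```

Call:
{"fn": "step_arm", "kwargs": {"moves": [{"ax": 0,"ay": 0,"az": 0,"dx": -0.013,"dy": 0,"dz": 0,"claw": 0},{"ax": 0,"ay": 0,"az": 0,"dx": -0.013,"dy": 0,"dz": 0,"claw": 0},{"ax": 0,"ay": 0,"az": 0,"dx": -0.01,"dy": 0,"dz": 0,"claw": 0},{"ax": 0,"ay": 0,"az": 0,"dx": -0.01,"dy": 0,"dz": 0,"claw": 0},{"ax": 0,"ay": 0,"az": 0,"dx": -0.007,"dy": 0,"dz": 0,"claw": 0}]}}

```text
time_s: 11.35
eef_pos: [0.5867, 0.3091, 0.0889]
tool_rot: [2.417, 2.006, 0.002]
wrist_force: [-0.1, 0.1, 0.9]
finger_gap: -0.0003
```

Call:
{"fn": "step_arm", "kwargs": {"moves": [{"ax": 0,"ay": 0,"az": 0,"dx": -0.005,"dy": 0,"dz": -0.005,"claw": 0},{"ax": 0,"ay": 0,"az": 0,"dx": -0.005,"dy": 0,"dz": -0.003,"claw": 0},{"ax": 0,"ay": 0,"az": 0,"dx": -0.005,"dy": 0,"dz": 0.001,"claw": 0},{"ax": 0,"ay": 0,"az": 0,"dx": -0.005,"dy": 0,"dz": 0.001,"claw": 0},{"ax": 0,"ay": 0,"az": 0,"dx": 0,"dy": 0,"dz": 0,"claw": 0}]}}

```text
time_s: 11.85
eef_pos: [0.5825, 0.29, 0.0935]
tool_rot: [-2.417, -2.007, 0.001]
wrist_force: [0.9, -0.3, -1.1]
finger_gap: -0.0003
```

```bash
python3 -c "
from h import *
go(.0885,.0,.085);s=read_state();print(s['wrist_force']);shot('scene','s5.png',(200,130,240,160),3)"
```

```text
now tray [ 1.4 98.8 93.5] shift tool now [-10.3  -1.4   8.5] aligned [-10.3  -1.4   8.5] turn deg [-0.  0. -0.]
[ 0.94867938 -0.30623424 -1.13443701]
```

View pics/s5.png

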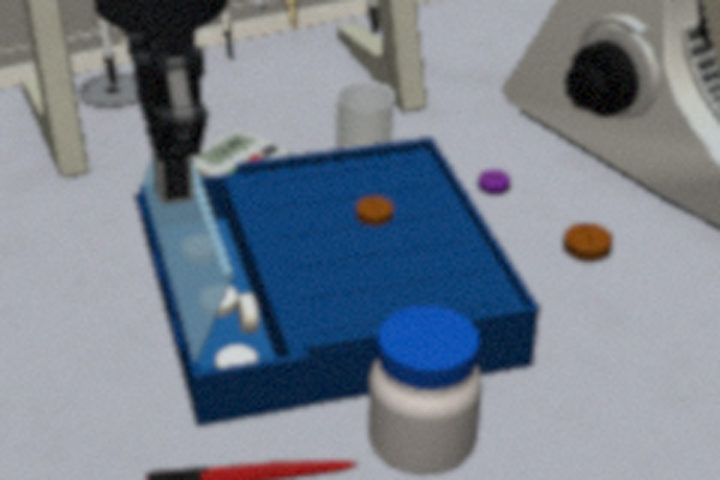

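The cover is now past vertical, leaning inward over the trough, with the fingertips on its outer face at (175,190). I'll follow it down.

Call:
{"fn": "step_arm", "kwargs": {"moves": [{"ax": 0,"ay": 0,"az": 0,"dx": -0.01,"dy": 0,"dz": 0.008,"claw": 0},{"ax": 0,"ay": 0,"az": 0,"dx": -0.008,"dy": 0,"dz": 0.006,"claw": 0},{"ax": 0,"ay": 0,"az": 0,"dx": -0.0065,"dy": 0,"dz": 0.008,"claw": 0},{"ax": 0,"ay": 0,"az": 0,"dx": -0.005,"dy": 0,"dz": 0.0085,"claw": 0},{"ax": 0,"ay": 0,"az": 0,"dx": -0.005,"dy": 0,"dz": 0.0095,"claw": 0}]}}

```text
time_s: 12.4
eef_pos: [0.5763, 0.2561, 0.053]
tool_rot: [-2.417, -2.007, 0.0]
wrist_force: [1.5, 0.8, 0.5]
finger_gap: -0.0
```

Call:
{"fn": "step_arm", "kwargs": {"moves": [{"ax": 0,"ay": 0,"az": 0,"dx": -0.003,"dy": 0,"dz": 0.004,"claw": 0},{"ax": 0,"ay": 0,"az": 0,"dx": -0.002,"dy": 0,"dz": 0.002,"claw": 0},{"ax": 0,"ay": 0,"az": 0,"dx": 0,"dy": 0,"dz": 0.001,"claw": 0},{"ax": 0,"ay": 0,"az": 0,"dx": 0,"dy": 0,"dz": 0,"claw": 0},{"ax": 0,"ay": 0,"az": 0,"dx": 0,"dy": 0,"dz": 0,"claw": 0}]}}

```text
time_s: 12.9
eef_pos: [0.5757, 0.252, 0.0471]
tool_rot: [2.417, 2.007, 0.001]
wrist_force: [0.0, -0.1, 0.9]
finger_gap: -0.0004
```

```bash
python3 -c "
from h import *
go(.056,.0,.0435);s=read_state();print(s['wrist_force'])"
```

```text
now tray [ 1.7 60.1 47.1] shift tool now [-4.1 -1.7  3.6] aligned [-4.1 -1.7  3.6] turn deg [ 0. -0.  0.]
[ 0.03150754 -0.12391929  0.85739417]
```

Now press down gently in small steps, watching the force.

Call:
{"fn": "step_arm", "kwargs": {"moves": [{"ax": 0,"ay": 0,"az": 0,"dx": -0.003,"dy": 0,"dz": 0.0015,"claw": 0},{"ax": 0,"ay": 0,"az": 0,"dx": 0,"dy": 0,"dz": 0.001,"claw": 0},{"ax": 0,"ay": 0,"az": 0,"dx": 0,"dy": 0,"dz": 0.001,"claw": 0},{"ax": 0,"ay": 0,"az": 0,"dx": 0,"dy": 0,"dz": 0,"claw": 0},{"ax": 0,"ay": 0,"az": 0,"dx": 0,"dy": 0,"dz": 0,"claw": 0}]}}

```text
time_s: 13.4
eef_pos: [0.575, 0.2487, 0.0435]
tool_rot: [2.417, 2.007, 0.0]
wrist_force: [-1.5, -0.8, 3.8]
finger_gap: -0.0002
```

Call:
{"fn": "step_arm", "kwargs": {"moves": [{"ax": 0,"ay": 0,"az": 0,"dx": 0,"dy": 0,"dz": 0.0005,"claw": 0},{"ax": 0,"ay": 0,"az": 0,"dx": 0,"dy": 0,"dz": 0.0005,"claw": 0},{"ax": 0,"ay": 0,"az": 0,"dx": 0,"dy": 0,"dz": 0,"claw": 0},{"ax": 0,"ay": 0,"az": 0,"dx": 0,"dy": 0,"dz": 0,"claw": 0},{"ax": 0,"ay": 0,"az": 0,"dx": 0,"dy": 0,"dz": 0,"claw": 0}]}}

```text
time_s: 13.9
eef_pos: [0.5751, 0.2487, 0.0434]
tool_rot: [2.416, 2.006, 0.001]
wrist_force: [-3.6, -2.1, 11.9]
finger_gap: -0.0
```

The tip stopped at 43.4 mm with 12 N on it, which matches the shut plate height of 43.5 mm. Retracting.

Call:
{"fn": "step_arm", "kwargs": {"moves": [{"ax": 0,"ay": 0,"az": 0,"dx": 0,"dy": 0,"dz": 0,"claw": 0},{"ax": 0,"ay": 0,"az": 0,"dx": 0,"dy": 0,"dz": -0.01,"claw": 0},{"ax": 0,"ay": 0,"az": 0,"dx": 0,"dy": 0,"dz": -0.03,"claw": 0},{"ax": 0,"ay": 0,"az": 0,"dx": 0,"dy": 0,"dz": -0.04,"claw": 0},{"ax": 0,"ay": 0,"az": 0,"dx": 0,"dy": 0,"dz": -0.04,"claw": 0}]}}

```text
time_s: 14.4
eef_pos: [0.5746, 0.2488, 0.1636]
tool_rot: [-2.416, -2.007, 0.001]
wrist_force: [-0.3, 1.0, 0.4]
finger_gap: -0.0003
```

Call:
{"fn": "step_arm", "kwargs": {"moves": [{"ax": 0,"ay": 0,"az": 0,"dx": 0,"dy": 0,"dz": -0.04,"claw": 0},{"ax": 0,"ay": 0,"az": 0,"dx": 0,"dy": 0,"dz": -0.03,"claw": 0},{"ax": 0,"ay": 0,"az": 0,"dx": 0,"dy": 0,"dz": 0,"claw": 0},{"ax": 0,"ay": 0,"az": 0,"dx": 0,"dy": 0,"dz": 0,"claw": 0},{"ax": 0,"ay": 0,"az": 0,"dx": 0,"dy": 0,"dz": 0,"claw": 0}]}}

```text
time_s: 14.9
eef_pos: [0.5745, 0.2488, 0.2311]
tool_rot: [-2.416, -2.007, 0.003]
wrist_force: [-0.0, -0.7, -0.1]
finger_gap: -0.0003
```

```bash
python3 -c "
from h import *
print(read_state()['wrist_force'],read_state()['eef_pos'])
for a in (0,.06,.15):
  print(a,[np.round((np.array(proj('scene',t2w([x,.1045-.065*np.cos(a),.0445+.065*np.sin(a)])))-[200,130])*3,0).tolist() for x in (-.098,.098)])
shot('scene','s6.png',(200,130,240,160),3)"
```

```text
[-0.02420059 -0.65630363 -0.10833749] [0.57450246 0.24875745 0.2310932 ]
0 [[309.0, 346.0], [239.0, 172.0]]
0.06 [[308.0, 340.0], [238.0, 167.0]]
0.15 [[307.0, 333.0], [237.0, 160.0]]
```

View pics/s6.png

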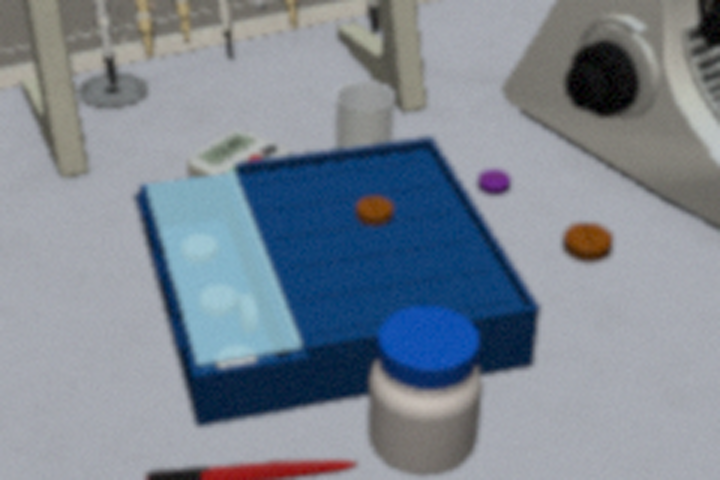

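The cover lies flat, with its free edge from (240,172) to (303,348). That is within a few pixels of the 0 rad prediction. The four whites show through it and the brown one is alone on the deck at (375,209). Handing in.

```bash
python3 -c "
from workcell import arm
print(arm.close_job())"
```

```text
the job is handed in; nothing more can be done
None
```

The job is handed in: all four white tablets are in the trough, its cover is pressed shut, and the brown tablet is still on the deck. I made three sweeps, with tablets 1 and 4 going together in the first. It took about 15 s of the 53 s allowed.

- **Tablets:** the last picture shows all four whites in the trough under the cover. One stood on its edge when last seen clearly, which still leaves its centre well below the deck. The brown tablet showed no movement in any picture.
- **Cover:** the fingertips stopped on it at 43.4 mm under 12 N, against 43.5 mm for fully shut. In the last picture its free edge lies within a few pixels of the shut position at both ends. At the near end those pixels fall between the fit for 0 rad and a slightly larger offset the other way, so I take it as shut.
- **Surroundings:** the tub, beaker, timer and pen look unmoved by eye; I did not measure their positions again. The arm was clear, 23 cm above the worktop, with the wrist force back to about zero.

No check failed. The two camera views disagreed by up to 6 mm on one tablet's position before its sweep. I used the top view, and that sweep worked. My first batch of moves was refused for missing keys and moved nothing.

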